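Click the latch wheel round and slide the dish box open

ROBOT

A 6-joint arm with a two-finger parallel gripper is mounted at the origin on the work surface. World frame = base frame: x ahead of the robot, y to its left, z up, the work surface at z = 0. Lengths are in m, angles in rad, forces in N, time in s.
With the tool pointing down it reaches from about 0.35 to 0.975 m from the base axis. Payload 4.9 kg.
Tool frame: the origin (TCP) lies at the very end of the fingers, on their centre line; the grasp point (between the pads) lies 19 mm behind it (manip.hold_point_z is the distance from the TCP to the grasp point, in m); z points along the fingers, y is the direction in which the jaws open and shut (so a half turn about z gives the same grasp; the last joint's range is limited). The gripper opens to 85 mm and grips with 20 to 120 N. Pads are 22 mm wide; open, the fingers measure 114 mm over their backs; the gripper's body (76 mm by 85 mm) begins 54 mm behind the grasp point. The pads swing forward as they close: fully open they stand 13 mm farther back than shut.
Start: joints at [1.078, 0.053, 1.613, -0, 1.476, -0.119], TCP at [0.228, 0.582, 0.231] pointing down, gripper open.
Joint ranges: [-3.01, 3.01], [-1.01, 2.22], [0.06, 2.58], [-1.02, 4.17], [0.09, 2.62], [-3.14, 3.14]. Speed limits (rad/s): [2.57, 2.57, 3.14, 3.14, 3.14, 3.14].

INTERFACE

Orientations are given as a unit quaternion [w, x, y, z].
In Python, from plant import manip gives the robot as it stands. The module is installed in compiled form; this text tells all that it offers.
- The arm moves only by the shell command python3 -m creep 'ROWS'. ROWS is JSON, a list of rows, each a list of 7 numbers: the turn, a rotation vector about the tool's x, y, z in degrees, then the shift along the tool's x, y, z in m, then the opening, from 0 (shut) to 1 (fully open). In form: [[ax, ay, az, tx, ty, tz, jaw], ...]. A call has 1 to 20 rows; each row shifts and turns the commanded pose from where the row before left it, along the tool's axes as they then stand; what a row does not reach is not made up. A row lasts 1/12 s, in which the tool goes at most 41.7 mm and 7.16 degrees, less where a joint would pass 70% of its speed; a pose out of reach is approached as far as the arm can. A call is refused whole if a number of a shift passes 0.0417 or a number of a turn 7.16, either way. A call with a gripper value outside its range is refused whole. The fingers move at their own pace and stop on an object; the grip force is fixed at half the most. Time passes only in rows, so rows that do not move let the fingers close. It gives the time, the measured TCP pose, the force and the opening at its end, in the units of the state.
- manip.state(): the state, without advancing time (a new reading comes with each control period).
- manip.grab_frame(name): name is "scene" or "top"; returns the picture (480x640x3 uint8, blue, green, red); there is no depth.
- manip.get_calibration(name): a dict with "fx", "fy", "cx", "cy" (pixels), "dist" ([k1, k2, p1, p2, k3] as OpenCV has them; the pictures are not rectified), "xyz" and "attitude" of the camera in the world. Camera axes: x right, y down, z forward; pixel columns grow to the right and rows downward; lengths in m; the calibration is good to about 2 mm. A picture is of the moment at which its call begins. get_calibration takes no time and is no camera call.
- manip.job_done(): hands the job in, once; it reports no verdict.
Trained networks look in the newest picture that a camera, given by its name, has taken for a name from the list of things; names that differ only in an ending like _2 or _b are one class to them, and where a whole thing is asked for, a point or a joint stands for the part that bears it (a point fixed in the world has none). Each returns a list of dicts, best first, with "confidence" (0 to 1); they miss things now and then, are a little off and sometimes report something else, mostly with a low value. They report only what shows in the picture. A call takes as long as a camera call.
- manip.cut_out(target, camera): "pixels" (480x640 bool, what is visible of it) and "rect" ([left, top, right, bottom] in pixels, round what is visible of it).
The state is a dict: "time": time; "joint_pos": joint angles; "joint_vel": joint speeds; "joint_efforts": joint torques, N m; "tool_pos": TCP position; "tool_rot": TCP orientation; "contact_force": force on the tool from outside, world axes, zero at the start; "ft_torque": the same for the moment, N m; "gripper_width": opening from 0.0 (shut) to 1.0 (fully open).
Only numpy, scipy, OpenCV 4.12 (cv2) and the standard library are available. Lean on these libraries where they do the work, as an engineer would, in place of code of your own. Each camera call takes 0.05 s, during which the arm holds its last target.

TASK

Open the clear box of toddler dishes. With a fingertip, flick the edge of the star-shaped latch wheel on its top anticlockwise (seen from above), click by click, until its slot faces the left end of the box and the white line on the wheel points at the mark on the metal plate under it, without running a click past it; then push the front panel's metal tab to the left, without gripping it, until the panel is fully open, leaving the wheel on that click. Do not force the latch, and leave the dishes and cutlery where they lie.

Things in the scene. Friction and masses are not known exactly. Their poses are not given: they have to be found in the camera images.
- dish_box: Clear acrylic box, 200 deep x 320 wide x 160 high (mm), fixed to the counter. Origin: centre of its underside; -x is its front (towards the robot), +y its left end seen from the robot, z up. Its position and yaw vary; 'box (..)' below is in this frame, mm. A metal channel and guide along the front reach to x = -116, z = 154. A spoon and fork lie on its top behind the wheel.
- latch_wheel (a joint): Angle of the black star thumbwheel on the box, rad, grows anticlockwise seen from above (its front edge then moves to box -y). Eight clicks a turn, 0.785 apart: 1 to 1.5 N at a fin takes it over the hump and it drops into the next click by itself. 0: slot faces box +y and frees the panel; it starts 2, 3 or 4 clicks short (-1.57, -2.36, -3.14). At other clicks the panel is held shut.
- wheel_axis (a point): Centre of the wheel's top face, box (-75, 80, 188); vertical axis. The wheel is 20 thick (z 168 to 188); 8 fins, 8 wide with round ends, reach from its hub (radius 37) to radius 50, 16 past the panel's front, with free air in front. At a click two fins stand 22.5 degrees either side of straight ahead (-x): one click takes a fin from 18 on the +y side to 18 on the -y side.
- wheel_gate (a point): Middle of the slot in the wheel's rim, 34 from its axis, at its top face; turns with the wheel. The slot is the one gap between fins that is cut 12 deeper; a white line on the wheel points to it. A fixed black mark on the metal latch plate, 57 from the axis towards box +y, shows where it must point.
- front_panel (a joint): Clear front panel, 310 wide, 5 thick, slides along box +y (left seen from the robot) in its channel. Value in m: 0 shut, 0.17 fully open at its stop. Once the wheel's slot frees its lug it slides at about 1 to 2 N and stays where it is left.
- tab_push_face (a point): Middle of the right-hand (-y) face of the panel's metal finger tab, an upright plate 8 thick (y), box x = -130 to -104, top at z = 195, standing 35 above the panel. Panel shut, this point is at box (-120, -144, 180); it moves with the panel. Fully open, the tab ends 10 short of the wheel.
- cup_set: Blue stacking cups stood as a tower inside the box, 76 wide at the foot, 120 high. Origin: centre of its underside.
- plate: White ceramic toddler plate inside the box, 150 across, 18 high. Origin: centre of its underside.
- spoon: Red plastic spoon, 140 long, lying on top of the box behind and right of the wheel. Origin: centre of its underside, x along it.
- fork: Steel toddler fork, 119 long, lying on top of the box crosswise to the spoon. Origin: on its underside near its middle, x along it towards the tines.

How it is judged:
By the outcome, as a careful person would: the job done as asked, in the order asked, and still so for the second after the job is handed in, with the robot touching nothing.
It also fails if it takes over 61 s, if anything falls off the work surface, if the arm or the gripper's body presses on something with over 40 N, if the wrist force passes 120 N, or if a joint passes its speed limit or range.

## Working session

There is one attempt and no reset: what is moved stays moved. The work goes in short steps, Python scripts to look and compute and a shell command to move; the robot and the scene stay as the last step left them, time stands still between calls to the robot, and variables do not carry over. Pictures are saved under pics/ and viewed, and the job is handed in when it is done.

```bash
mkdir -p pics; ls
python3 - <<'E'
from plant import manip
import cv2
print(manip.state())
for n in("scene","top"):
    print(n,manip.get_calibration(n))
    cv2.imwrite(f"pics/{n}0.png",manip.grab_frame(n))
E
```

```text
pics
{'time': 0.0, 'joint_pos': array([ 1.07803015e+00,  5.33651612e-02,  1.61428418e+00,  4.13020679e-05,
        1.47597942e+00, -1.19002761e-01]), 'joint_vel': array([-0.00223687,  0.00046441, -0.00131832, -0.00039513,  0.00094371,
        0.00239948]), 'joint_efforts': array([-1.95716989e-04, -3.93664491e+01, -3.70185292e+01, -6.21177878e-05,
        6.78893208e-03, -9.66442030e-06]), 'tool_pos': array([0.22789996, 0.58131078, 0.23006373]), 'tool_rot': array([-3.26175756e-04,  1.85797653e-01,  9.82587500e-01, -9.64607489e-04]), 'contact_force': array([-0.51621378,  0.47460376, -0.2821547 ]), 'ft_torque': array([-0.00983439, -0.0272211 , -0.01985755]), 'gripper_width': 0.9974391119006829}
scene {'fx': 456.2487076658178, 'fy': 456.2487076658178, 'cx': 328.50283703957933, 'cy': 237.60492519195898, 'dist': array([-0.11633488,  0.        ,  0.        ,  0.        ,  0.        ]), 'xyz': array([ 0.63270405, -0.19903312,  0.73627567]), 'attitude': array([-0.17394692,  0.98436723,  0.02740095, -0.00357845])}
top {'fx': 580.971659791517, 'fy': 580.971659791517, 'cx': 328.66967531610146, 'cy': 244.82877946852872, 'dist': array([-0.07253757,  0.        ,  0.        ,  0.        ,  0.        ]), 'xyz': array([ 0.47126571, -0.00365822,  1.00941714]), 'attitude': array([ 0.0670056 , -0.70331957,  0.7063082 , -0.04450346])}
```

View pics/scene0.png

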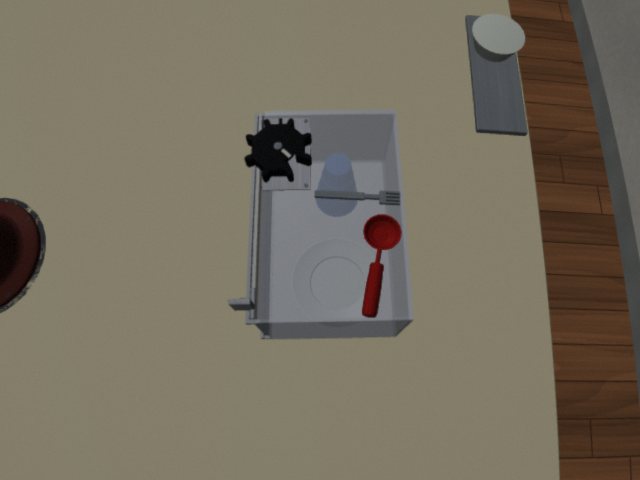

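View pics/top0.png

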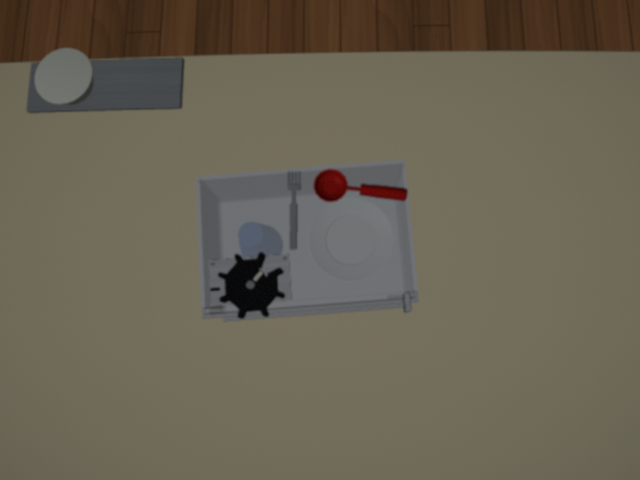

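The wheel is at about (250,285) in the top view. Its white line points up and right, 45° off, so it looks 3 clicks short of the mark on the left at (215,289). The tab is at (407,301). Next I'll zoom in for the pose.

Run:
```python
from plant import manip
import cv2,numpy as np
t=cv2.imread("pics/top0.png")[150:330,190:430]; cv2.imwrite("pics/topz.png",cv2.resize(cv2.convertScaleAbs(t,alpha=1.3),None,fx=3.3,fy=3.3,interpolation=cv2.INTER_CUBIC))
t=cv2.imread("pics/scene0.png")[100:345,220:420]; cv2.imwrite("pics/scz.png",cv2.resize(cv2.convertScaleAbs(t,alpha=1.3),None,fx=2.4,fy=2.4,interpolation=cv2.INTER_CUBIC))
for c in("top","scene"):
  for n in("latch_wheel","front_panel","dish_box","tab_push_face"):
    for r in manip.cut_out(n,c)[:2]:
        ys,xs=np.nonzero(r["pixels"]); print(c,n,round(r["confidence"],2),r["rect"],xs.mean(),ys.mean(),len(xs))
```

```text
top latch_wheel 0.88 [219.6, 254.3, 286.9, 317.1] 250.38552380952382 285.5257142857143 2625
top front_panel 0.55 [203.0, 295.1, 415.1, 314.8] 328.76882661996495 302.7644483362522 1142
top dish_box 0.57 [196.4, 159.7, 419.3, 322.8] 303.48755109624676 244.1292186074795 29601
top tab_push_face 0.93 [202.3, 292.8, 417.1, 314.3] 331.8806104129264 302.49820466786355 1114
scene latch_wheel 0.96 [243.1, 121.3, 314.0, 181.4] 277.3010752688172 149.2135706340378 2697
scene front_panel 0.91 [228.2, 109.5, 261.9, 320.0] 252.8520953163517 250.25718981101068 1217
scene dish_box 0.79 [229.9, 107.4, 410.2, 338.5] 322.6646041856233 224.76906278434942 32970
scene dish_box 0.31 [359.2, 215.5, 400.2, 320.3] 377.82872392042697 257.10528869480834 2061
scene tab_push_face 0.66 [229.6, 113.4, 264.6, 337.2] 253.21922796795337 247.95630007283322 1373
```

View pics/topz.png

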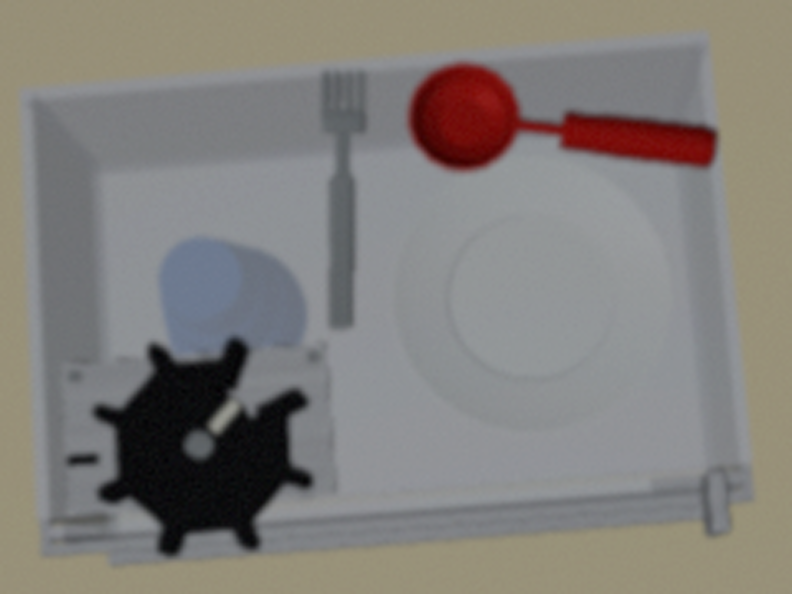

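View pics/scz.png

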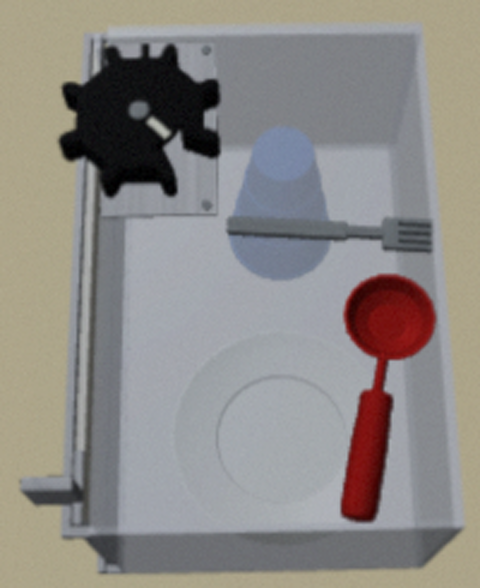

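```bash
cat > h.py <<'E'
import numpy as np,cv2
from scipy.spatial.transform import Rotation as R
from scipy.optimize import least_squares
from plant import manip
def cam(n):
    c=manip.get_calibration(n); q=c["attitude"]; Rw=R.from_quat([q[1],q[2],q[3],q[0]]).as_matrix()
    K=np.array([[c["fx"],0,c["cx"]],[0,c["fy"],c["cy"]],[0,0,1]]); return K,c["dist"],Rw,c["xyz"]
def proj(n,P):
    K,d,Rw,t=cam(n); return cv2.projectPoints(np.array(P,float).reshape(-1,3),cv2.Rodrigues(Rw.T)[0],-Rw.T@t,K,d)[0].reshape(-1,2)
def b2w(p,P):
    c,s=np.cos(p[2]),np.sin(p[2]); P=np.array(P,float).reshape(-1,3)/1000
    return np.c_[p[0]+c*P[:,0]-s*P[:,1],p[1]+s*P[:,0]+c*P[:,1],P[:,2]]
E
cat > fit.py <<'E'
from h import *
B=dict(ax=(-75,80,188),rl=(100,160,160),rr=(100,-160,160),mk=(-75,137,167.5),tab=(-117,-140,195),tl=(-130,-136,195))
T=dict(ax=(250.6,284.8),rl=(197.6,177.9),rr=(404.2,161.5),mk=(215.5,289.4),tab=(406.2,301.5))
S=dict(ax=(277.9,145.8),rl=(395,111.7),rr=(412.9,320.8),tl=(228.3,299.6))
def res(p,obs):
    return np.concatenate([ (proj(n,b2w(p,[B[k] for k in o]))-np.array(list(o.values()))).ravel() for n,o in obs])
for obs in ([("top",T)],[("scene",S)],[("top",T),("scene",S)]):
    f=least_squares(res,[0.55,0.03,0.05],args=(obs,)); print(f.x,np.degrees(f.x[2]),f.fun.round(1))
p=f.x
for k in("ax","tab"): print(k,b2w(p,B[k]))
np.save("box.npy",p)
E
python3 fit.py
```

```text
[0.6248502  0.05956511 0.07109789] 4.073609281744101 [-0.1  0.6 -1.7 -1.1  1.1 -1.6 -1.3  0.1  1.9  1.5]
[0.6252681  0.05639211 0.07161348] 4.1031502512289935 [-0.5  0.9  1.1 -2.   0.5  0.5 -0.8  0. ]
[0.62504499 0.05811264 0.07126227] 4.08302733696881 [ 0.9  0.5 -0.8 -1.2  2.  -1.7 -0.3 -0.   2.9  1.3 -0.6 -0.2  1.  -2.9
  0.3 -0.8 -0.9 -1.4]
ax [[0.54453919 0.13256944 0.188     ]]
tab [[ 0.51831022 -0.08986266  0.195     ]]
```

```bash
cat > st.py <<'E'
from h import *
p=np.load("box.npy"); s=manip.state()
c,sn=np.cos(p[2]),np.sin(p[2]); M=np.array([[c,sn,0],[-sn,c,0],[0,0,1]])
q=s["tool_rot"]; Rt=R.from_quat([q[1],q[2],q[3],q[0]]).as_matrix()
d=s["tool_pos"]-[p[0],p[1],0]
print("t",round(s["time"],2),"box mm",(M@d*1000).round(1),"F box",(M@s["contact_force"]).round(2),"T",s["ft_torque"].round(2),"yaw err",round(np.degrees(np.arctan2(*(M@Rt)[[1,0],1])),2),"zaxis",Rt[:,2].round(3),"grip",round(s["gripper_width"],2))
E
python3 -m creep '[[0,0,7.1,0,0,0,0],[0,0,7.1,0,0,0,0],[0,0,7.1,0,0,0,0],[0,0,7.1,0,0,0,0],[0,0,7.1,0,0,0,0],[0,0,7.1,0,0,0,0],[0,0,7.1,0,0,0,0],[0,0,7.1,0,0,0,0],[0,0,7.1,0,0,0,0],[0,0,0.5,0,0,0,0],[0,0,0,0,0,0,0]]'; python3 st.py
```

```text
time: 1.42
tool_pos: [0.2282, 0.5818, 0.2313]
tool_rot: [-0.0, 0.68, 0.733, 0.0]
contact_force: [0.1, -0.6, -0.0]
gripper_width: -0.001
t 1.42 box mm [-358.5  550.7  231.3] F box [ 0.06 -0.6  -0.01] T [0.02 0.   0.  ] yaw err 0.25 zaxis [ 0.  0. -1.] grip -0.0
```

```bash
python3 -m creep '[[0,0,0,-0.03,0.014,0,0],[0,0,0,-0.03,0.014,0,0],[0,0,0,-0.03,0.014,0,0],[0,0,0,-0.03,0.014,0,0],[0,0,0,-0.03,0.014,0,0],[0,0,0,-0.03,0.014,0,0],[0,0,0,-0.03,0.014,0,0],[0,0,0,-0.03,0.014,0,0],[0,0,0,-0.03,0.014,0,0],[0,0,0,-0.03,0.014,0,0],[0,0,0,-0.03,0.014,0,0],[0,0,0,-0.03,0.014,0,0],[0,0,0,-0.03,0.014,0,0],[0,0,0,-0.025,0.015,0,0],[0,0,0,0,0,0,0],[0,0,0,0,0,0,0]]'; python3 st.py
python3 - <<'E'
from plant import manip
import cv2
for n in("scene","top"): cv2.imwrite(f"pics/{n}1.png",manip.grab_frame(n))
E
```

```text
time: 2.75
tool_pos: [0.4554, 0.1813, 0.2314]
tool_rot: [-0.0, 0.681, 0.732, 0.0]
contact_force: [-0.5, 0.4, -0.6]
gripper_width: -0.004
t 2.75 box mm [-160.4  135.   231.4] F box [-0.5   0.47 -0.58] T [-0.02  0.   -0.02] yaw err 0.05 zaxis [-0.  0. -1.] grip -0.0
```

View pics/scene1.png

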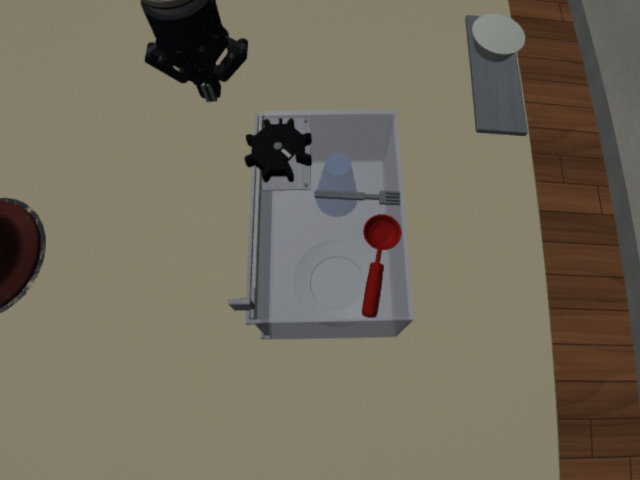

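View pics/top1.png

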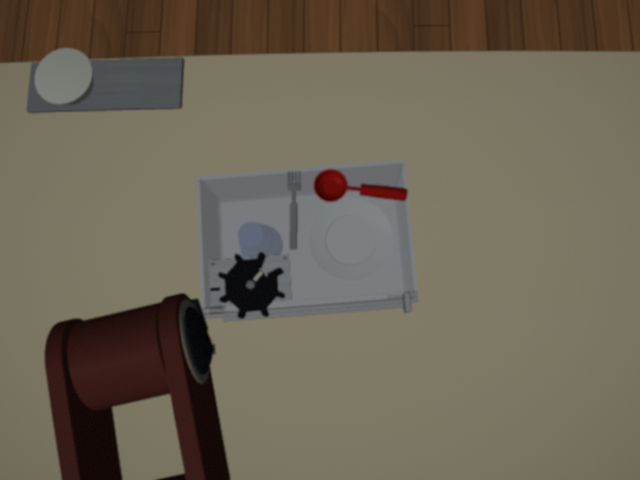

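Run:
```python
from h import *
p=np.load("box.npy"); s=manip.state(); t=s["tool_pos"]
im=cv2.imread("pics/scene1.png")
c,sn=np.cos(p[2]),np.sin(p[2]); bx=np.array([c,sn,0]);by=np.array([-sn,c,0])
pts=[t]+[t+by*a*.011+bx*b*.0145 for a,b in((1,1),(1,-1),(-1,-1),(-1,1))]
q=proj("scene",pts); print(q.round(1))
z=cv2.resize(im[30:180,130:330],None,fx=4,fy=4,interpolation=cv2.INTER_CUBIC)
z=cv2.convertScaleAbs(z,alpha=2)
for u in q: cv2.circle(z,tuple(int(v) for v in (u-[130,30])*4),2,(0,255,0),-1)
cv2.imwrite("pics/scz1.png",z)
```

```text
[[212.3  94.6]
 [223.5  87.7]
 [202.6  88.4]
 [201.  101.5]
 [222.2 100.9]]
```

View pics/scz1.png

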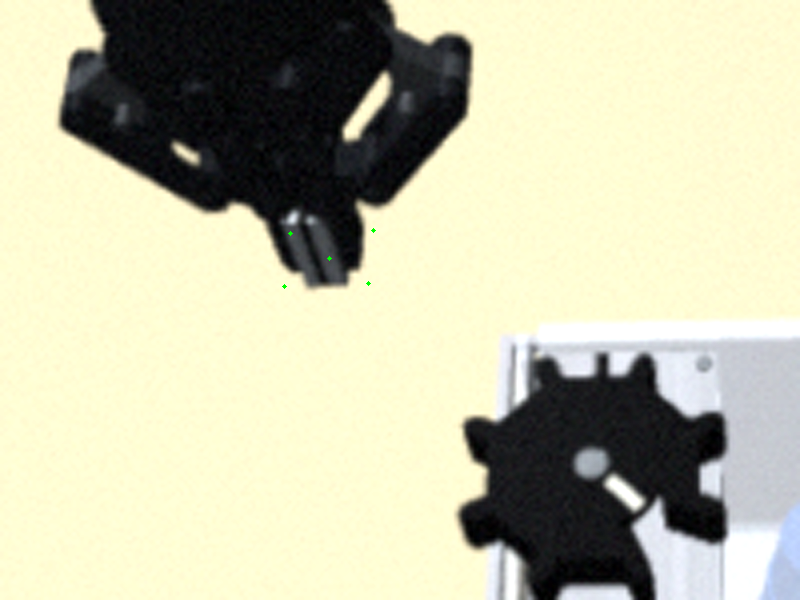

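```bash
python3 -m creep '[[0,0,0,0,0,0.03,0],[0,0,0,0,0,0.033,0],[0,0,0,0,0,0,0],[0,0,0,0,0.017,0,0],[0,0,0,0,0.017,0,0],[0,0,0,-0.01,0,0,0],[0,0,0,-0.005,0,0,0],[0,0,0,0,0,0,0],[0,0,0,0,0,0,0]]'; python3 st.py
python3 - <<'E'
from plant import manip
import cv2
im=manip.grab_frame("scene"); cv2.imwrite("pics/s2.png",cv2.resize(cv2.convertScaleAbs(im[60:210,190:390],alpha=2),None,fx=4,fy=4,interpolation=cv2.INTER_CUBIC))
E
```

```text
time: 3.6
tool_pos: [0.4896, 0.1699, 0.1689]
tool_rot: [0.0, 0.681, 0.732, 0.0]
contact_force: [0.7, 0.3, -0.3]
gripper_width: -0.003
t 3.6 box mm [-127.2  121.2  168.9] F box [ 0.71  0.21 -0.29] T [0.01 0.02 0.04] yaw err 0.11 zaxis [ 0.  0. -1.] grip -0.0
```

View pics/s2.png

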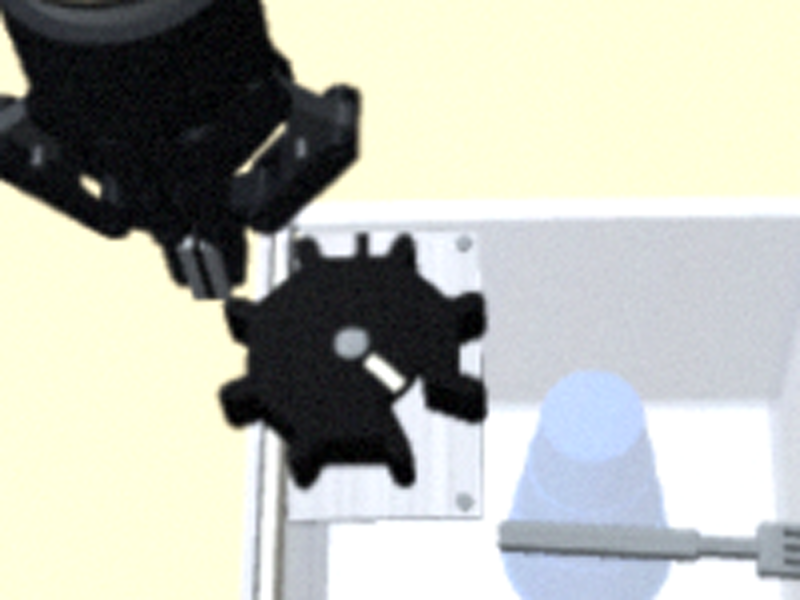

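```bash
python3 -m creep '[[0,0,0,-0.004,0.001,0,0],[0,0,0,-0.004,0,0,0],[0,0,0,0,0,0,0]]'; python3 st.py;  python3 -m creep '[[0,0,0,-0.003,0,0,0],[0,0,0,-0.003,0,0,0],[0,0,0,0,0,0,0]]'; python3 st.py
python3 - <<'E'
from plant import manip
import cv2
im=manip.grab_frame("scene"); cv2.imwrite("pics/s3.png",cv2.resize(cv2.convertScaleAbs(im[60:210,190:390],alpha=2),None,fx=4,fy=4,interpolation=cv2.INTER_CUBIC))
E
```

```text
time: 3.9
tool_pos: [0.4914, 0.1614, 0.1684]
tool_rot: [0.0, 0.681, 0.732, -0.0]
contact_force: [-0.4, -0.4, -0.9]
gripper_width: 0.001
t 3.9 box mm [-125.9  112.5  168.4] F box [-0.39 -0.33 -0.85] T [-0.    0.04 -0.06] yaw err 0.08 zaxis [ 0. -0. -1.] grip 0.0
time: 4.15
tool_pos: [0.4906, 0.1562, 0.1681]
tool_rot: [-0.002, 0.681, 0.732, -0.001]
contact_force: [-4.7, 1.4, 2.5]
gripper_width: 0.0
t 4.15 box mm [-127.1  107.4  168.1] F box [-4.54  1.77  2.51] T [ 0.29  0.86 -0.05] yaw err 0.09 zaxis [-0.004  0.001 -1.   ] grip 0.0
```

View pics/s3.png

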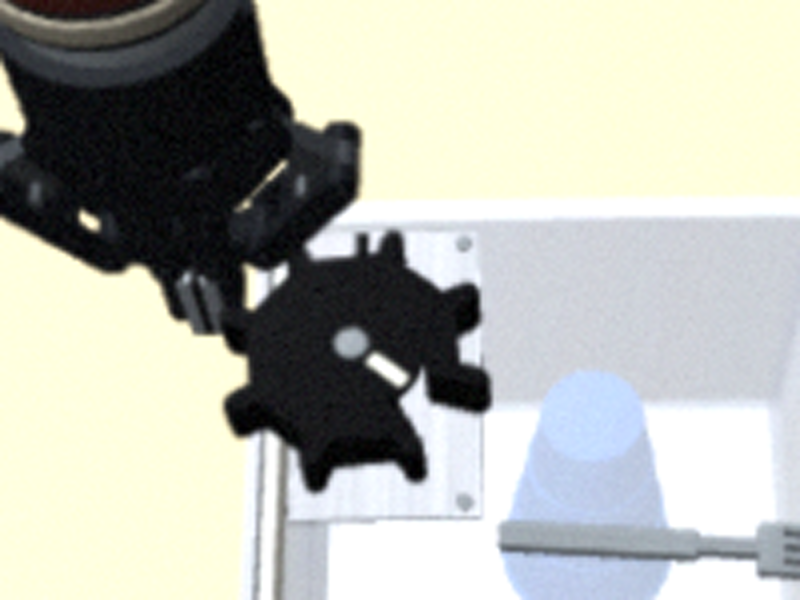

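The finger backing rides on the fin's round end, giving -4.5 N in x and little sideways push. I'll back off, raise the tip so only the pad engages, and go deeper.

```bash
python3 -m creep '[[0,0,0,0.006,-0.006,0,0],[0,0,0,0.008,0,0,0],[0,0,0,0,0,-0.014,0],[0,0,0,0,0.011,0,0],[0,0,0,0,0,0,0],[0,0,0,0,0,0,0]]'; python3 st.py;  python3 -m creep '[[0,0,0,-0.004,0,0,0],[0,0,0,-0.004,0,0,0],[0,0,0,-0.003,0,0,0],[0,0,0,0,0,0,0]]'; python3 st.py
python3 - <<'E'
from plant import manip
import cv2
im=manip.grab_frame("scene"); cv2.imwrite("pics/s4.png",cv2.resize(cv2.convertScaleAbs(im[60:210,190:390],alpha=2),None,fx=4,fy=4,interpolation=cv2.INTER_CUBIC))
E
```

```text
time: 4.7
tool_pos: [0.4959, 0.1706, 0.1823]
tool_rot: [0.0, 0.681, 0.733, -0.0]
contact_force: [-0.2, -0.3, -0.2]
gripper_width: -0.005
t 4.7 box mm [-120.8  121.4  182.3] F box [-0.22 -0.27 -0.18] T [ 0.01 -0.02 -0.  ] yaw err 0.12 zaxis [ 0. -0. -1.] grip -0.0
time: 5.03
tool_pos: [0.4954, 0.1598, 0.1817]
tool_rot: [-0.002, 0.681, 0.732, -0.0]
contact_force: [-3.3, 4.4, 0.8]
gripper_width: -0.003
t 5.03 box mm [-122.1  110.6  181.7] F box [-2.98  4.62  0.82] T [0.74 0.59 0.01] yaw err 0.07 zaxis [-0.003  0.003 -1.   ] grip -0.0
```

View pics/s4.png

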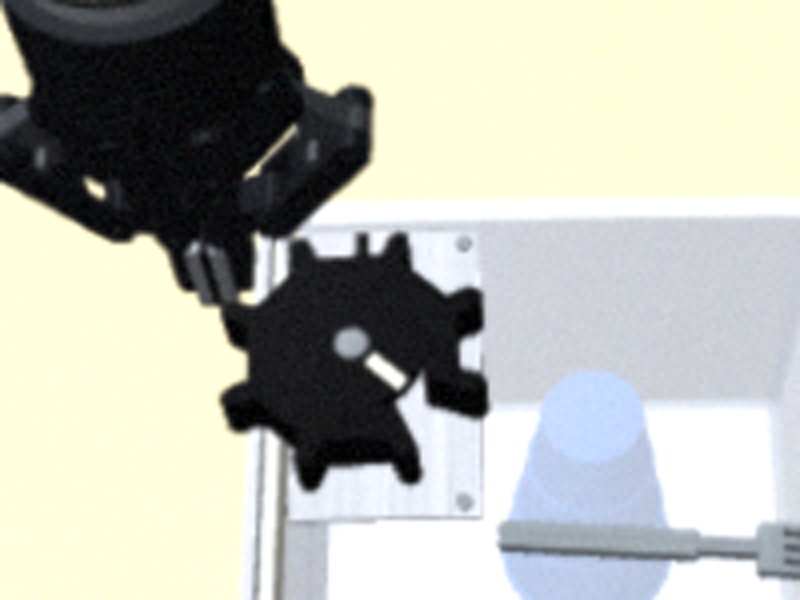

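```bash
python3 -m creep '[[0,0,0,-0.002,0.001,0,0],[0,0,0,-0.002,0,0,0],[0,0,0,0,0,0,0]]'; python3 st.py;  python3 -m creep '[[0,0,0,-0.002,0,0,0],[0,0,0,-0.002,0,0,0],[0,0,0,0,0,0,0]]'; python3 st.py
python3 - <<'E'
from plant import manip
import cv2
im=manip.grab_frame("scene"); cv2.imwrite("pics/s5.png",cv2.resize(cv2.convertScaleAbs(im[60:210,190:390],alpha=2),None,fx=4,fy=4,interpolation=cv2.INTER_CUBIC))
E
```

```text
time: 5.33
tool_pos: [0.4976, 0.1549, 0.1817]
tool_rot: [-0.0, 0.681, 0.732, -0.0]
contact_force: [-0.4, 0.6, -1.2]
gripper_width: -0.001
t 5.33 box mm [-120.3  105.6  181.7] F box [-0.39  0.64 -1.21] T [-0.01 -0.03 -0.02] yaw err 0.09 zaxis [-0.001 -0.001 -1.   ] grip -0.0
time: 5.58
tool_pos: [0.4985, 0.1507, 0.1823]
tool_rot: [0.0, 0.681, 0.732, -0.0]
contact_force: [-0.1, 0.0, -1.4]
gripper_width: -0.003
t 5.58 box mm [-119.6  101.4  182.3] F box [-0.11  0.05 -1.43] T [-0.04 -0.08  0.02] yaw err 0.07 zaxis [ 0.001 -0.001 -1.   ] grip -0.0
```

View pics/s5.png

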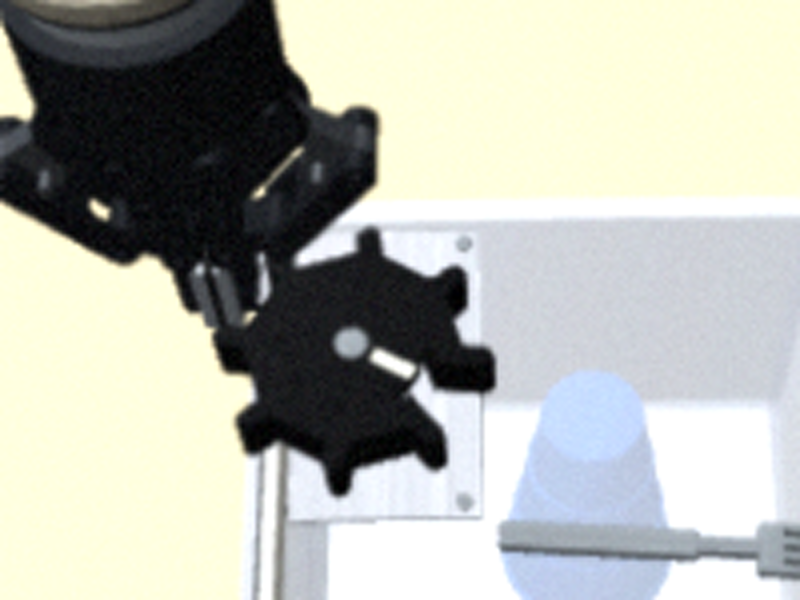

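```bash
cat > look.py <<'E'
import sys,cv2
from plant import manip
im=manip.grab_frame("scene"); cv2.imwrite("pics/%s.png"%sys.argv[1],cv2.resize(cv2.convertScaleAbs(im[60:210,190:390],alpha=2),None,fx=4,fy=4,interpolation=cv2.INTER_CUBIC))
E
python3 -m creep '[[0,0,0,-0.003,0,0,0],[0,0,0,-0.002,0,0,0],[0,0,0,0,0,0,0]]'; python3 st.py; python3 look.py s6
```

```text
time: 5.88
tool_pos: [0.499, 0.1459, 0.1825]
tool_rot: [0.0, 0.681, 0.732, 0.0]
contact_force: [-0.2, 0.3, 0.1]
gripper_width: -0.002
t 5.88 box mm [-119.5   96.5  182.5] F box [-0.21  0.34  0.07] T [-0.    0.03 -0.02] yaw err 0.07 zaxis [ 0.001 -0.    -1.   ] grip -0.0
```

View pics/s6.png

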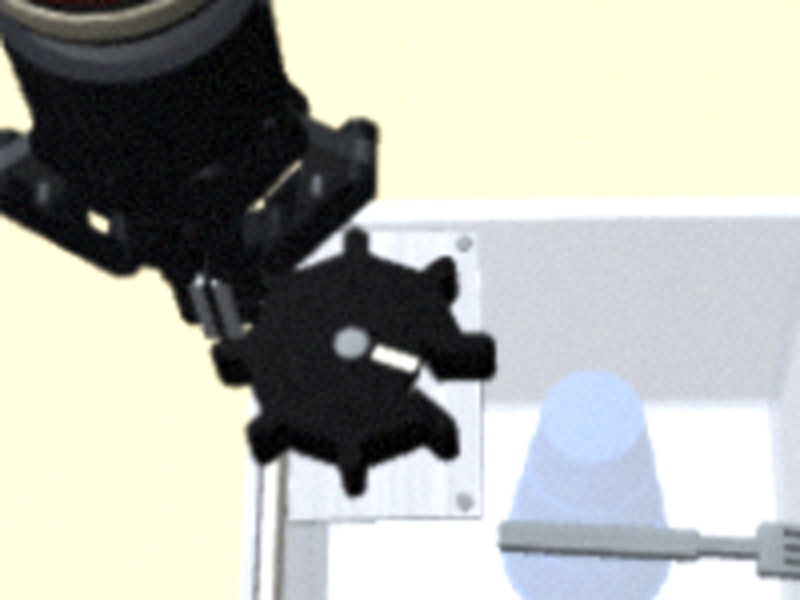

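```bash
python3 -m creep '[[0,0,0,-0.003,0,0,0],[0,0,0,0,0,0,0]]'; python3 st.py; python3 look.py s7
```

```text
time: 6.1
tool_pos: [0.499, 0.143, 0.1824]
tool_rot: [0.0, 0.681, 0.732, -0.0]
contact_force: [-0.0, -0.3, -0.2]
gripper_width: -0.004
t 6.1 box mm [-119.6   93.6  182.4] F box [-0.03 -0.29 -0.17] T [ 0.02  0.02 -0.  ] yaw err 0.09 zaxis [ 0. -0. -1.] grip -0.0
```

View pics/s7.png

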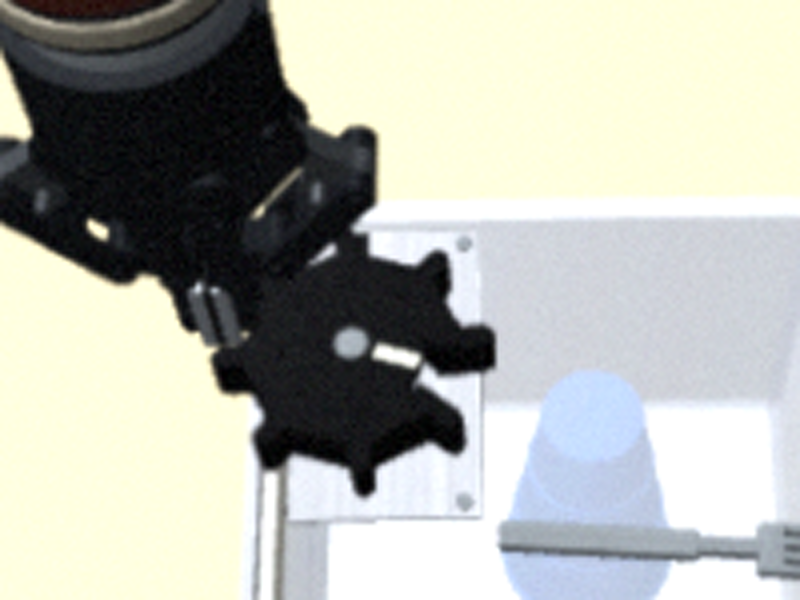

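```bash
python3 -m creep '[[0,0,0,-0.003,0,0,0],[0,0,0,0,0,0,0]]'; python3 st.py; python3 look.py s8
```

```text
time: 6.32
tool_pos: [0.4992, 0.14, 0.1823]
tool_rot: [0.0, 0.681, 0.732, -0.0]
contact_force: [0.7, -0.1, -0.2]
gripper_width: -0.002
t 6.32 box mm [-119.7   90.7  182.3] F box [ 0.68 -0.1  -0.24] T [-0.04 -0.05 -0.02] yaw err 0.09 zaxis [ 0. -0. -1.] grip -0.0
```

View pics/s8.png

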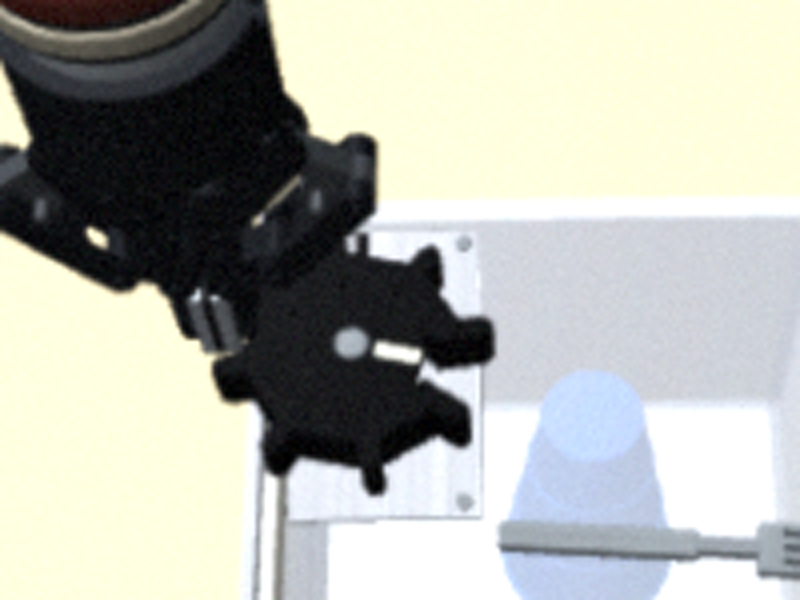

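```bash
python3 -m creep '[[0,0,0,-0.003,-0.001,0,0],[0,0,0,0,0,0,0]]'; python3 st.py; python3 look.py s9
```

```text
time: 6.53
tool_pos: [0.4983, 0.137, 0.1823]
tool_rot: [0.0, 0.681, 0.732, -0.0]
contact_force: [-0.1, -0.3, -0.9]
gripper_width: -0.001
t 6.53 box mm [-120.8   87.7  182.3] F box [-0.13 -0.29 -0.9 ] T [-0.01  0.01  0.01] yaw err 0.09 zaxis [-0. -0. -1.] grip -0.0
```

View pics/s9.png

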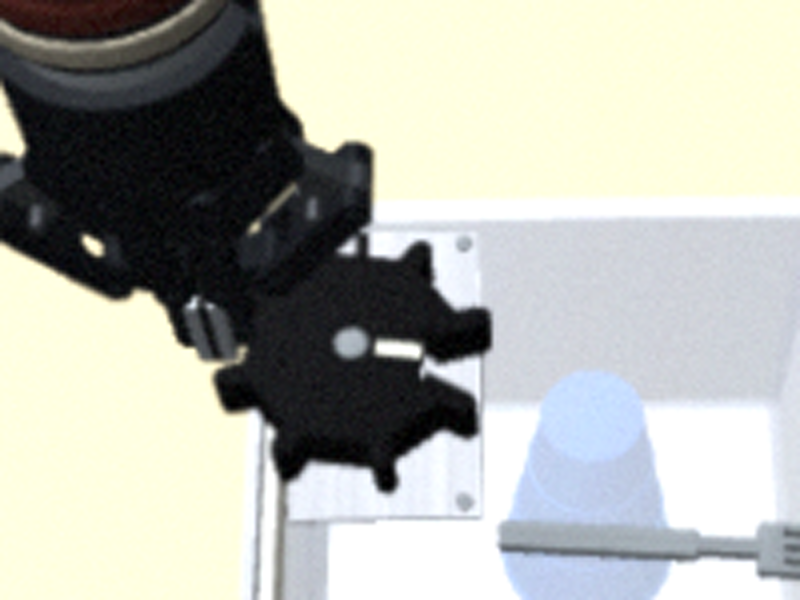

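```bash
python3 -m creep '[[0,0,0,0,-0.01,0,0],[0,0,0,0.005,-0.015,0,0],[0,0,0,0.02,-0.005,0,0],[0,0,0,0.013,0,0,0],[0,0,0,0,0,0,0]]'; python3 st.py; python3 look.py s10
```

```text
time: 7.0
tool_pos: [0.4652, 0.1745, 0.1824]
tool_rot: [-0.0, 0.68, 0.733, 0.0]
contact_force: [0.0, -0.5, -0.8]
gripper_width: -0.001
t 7.0 box mm [-151.2  127.5  182.4] F box [ 0.01 -0.49 -0.79] T [ 0.01  0.04 -0.04] yaw err 0.22 zaxis [ 0.     0.001 -1.   ] grip -0.0
```

View pics/s10.png

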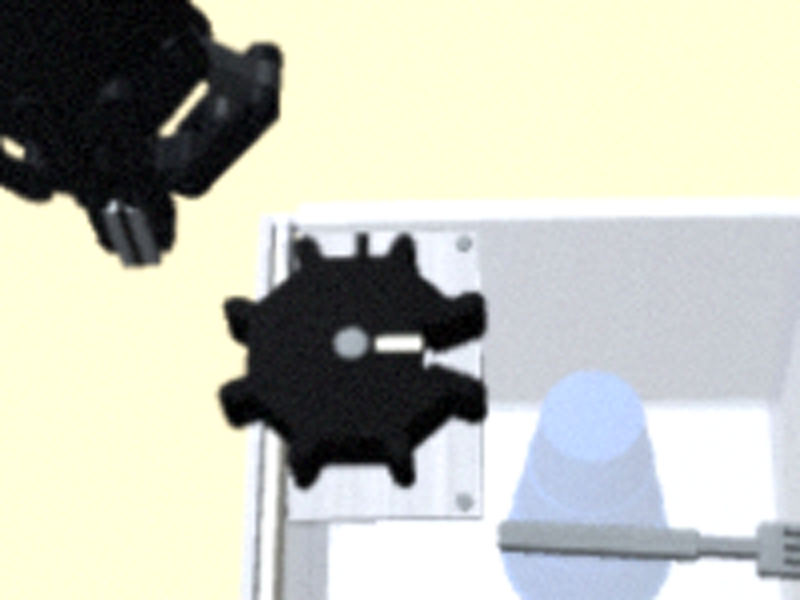

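One click is done and the slot now faces box +x (line at (400,343)). Next click.

```bash
python3 -m creep '[[0,0,0,-0.003,0.015,0,0],[0,0,0,-0.003,0.016,0,0],[0,0,0,0,0,0,0],[0,0,0,-0.003,0,0,0],[0,0,0,-0.003,0,0,0],[0,0,0,-0.003,0,0,0],[0,0,0,-0.002,0,0,0],[0,0,0,-0.002,0,0,0],[0,0,0,0,0,0,0]]'; python3 st.py; python3 -m creep '[[0,0,0,-0.003,0,0,0],[0,0,0,-0.003,0,0,0],[0,0,0,-0.003,0,0,0],[0,0,0,-0.003,0,0,0],[0,0,0,-0.002,0,0,0],[0,0,0,-0.003,-0.001,0,0],[0,0,0,0,0,0,0]]'; python3 st.py; python3 look.py s11
```

```text
time: 7.8
tool_pos: [0.4971, 0.1562, 0.1819]
tool_rot: [-0.0, 0.681, 0.732, -0.0]
contact_force: [-1.2, 1.1, -0.6]
gripper_width: -0.002
t 7.8 box mm [-120.6  107.   181.9] F box [-1.08  1.14 -0.6 ] T [ 0.2   0.16 -0.02] yaw err 0.1 zaxis [-0.001  0.    -1.   ] grip -0.0
time: 8.38
tool_pos: [0.4985, 0.1386, 0.1825]
tool_rot: [0.0, 0.681, 0.732, 0.0]
contact_force: [-0.2, 0.5, -0.5]
gripper_width: 0.001
t 8.38 box mm [-120.5   89.3  182.5] F box [-0.17  0.54 -0.51] T [-0.01  0.   -0.01] yaw err 0.06 zaxis [ 0.001 -0.001 -1.   ] grip 0.0
```

View pics/s11.png

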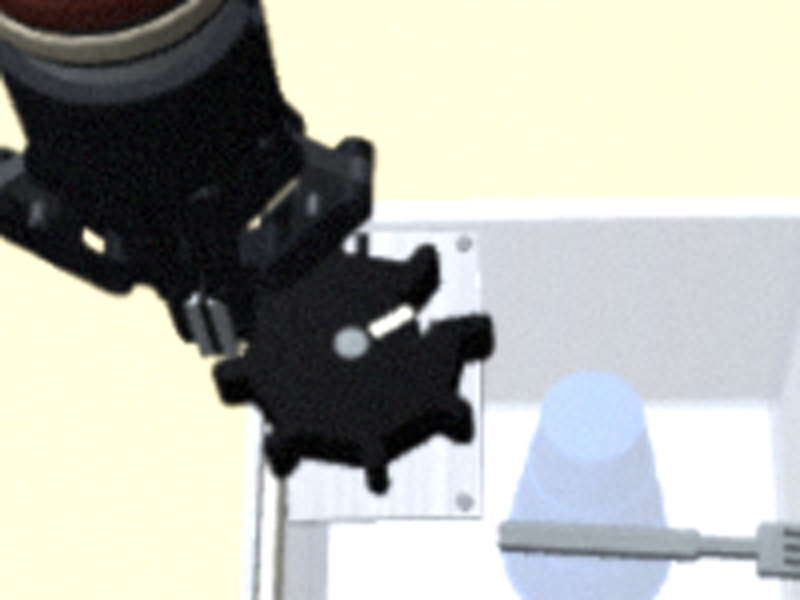

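Same progress as before, about 28° past the click. I'll push 2 mm more and withdraw.

```bash
python3 -m creep '[[0,0,0,-0.002,0,0,0],[0,0,0,0,0,0,0],[0,0,0,0,-0.01,0,0],[0,0,0,0.005,-0.015,0,0],[0,0,0,0.02,-0.005,0,0],[0,0,0,0.013,0,0,0],[0,0,0,0,0,0,0]]'; python3 st.py; python3 look.py s12
```

```text
time: 9.02
tool_pos: [0.4652, 0.1746, 0.1824]
tool_rot: [-0.0, 0.68, 0.733, 0.0]
contact_force: [0.1, 0.3, -0.8]
gripper_width: 0.002
t 9.02 box mm [-151.1  127.5  182.4] F box [ 0.16  0.25 -0.83] T [-0.04 -0.03 -0.03] yaw err 0.23 zaxis [ 0.     0.001 -1.   ] grip 0.0
```

View pics/s12.png

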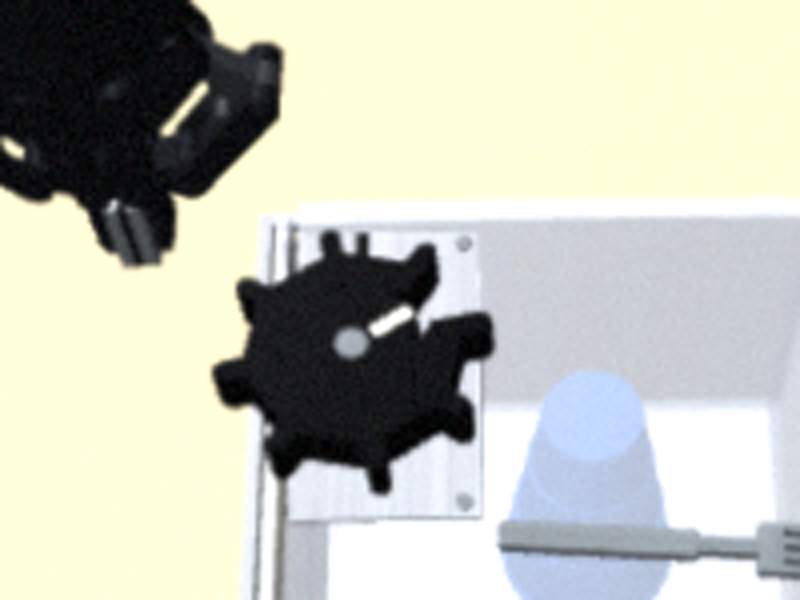

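```bash
python3 -m creep '[[0,0,0,0,0,0,0],[0,0,0,0,0,0,0],[0,0,0,0,0,0,0]]' >/dev/null; python3 look.py s13
```

```text
(no output)
```

View pics/s13.png

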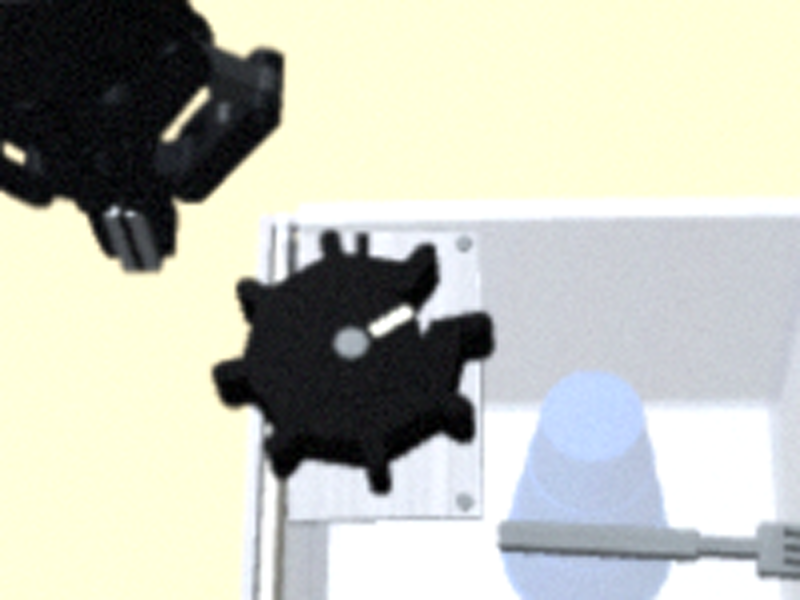

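It's parked just past the hump. I'll re-enter behind the same fin (tip at (232,380)) and nudge it a bit further.

```bash
python3 -m creep '[[0,0,0,-0.02,0,0,0],[0,0,0,-0.015,0,0,0],[0,0,0,0,0.014,0,0],[0,0,0,0,0.014,0,0],[0,0,0,0,0,0,0],[0,0,0,-0.003,0,0,0],[0,0,0,-0.003,0,0,0],[0,0,0,0,0,0,0]]'; python3 st.py; python3 look.py s14
```

```text
time: 10.03
tool_pos: [0.4961, 0.1336, 0.1821]
tool_rot: [-0.0, 0.681, 0.732, -0.0]
contact_force: [0.6, -2.9, 0.3]
gripper_width: 0.001
t 10.03 box mm [-123.3   84.4  182.1] F box [ 0.44 -2.96  0.34] T [-0.31  0.02  0.02] yaw err 0.08 zaxis [-0.001 -0.001 -1.   ] grip 0.0
```

View pics/s14.png

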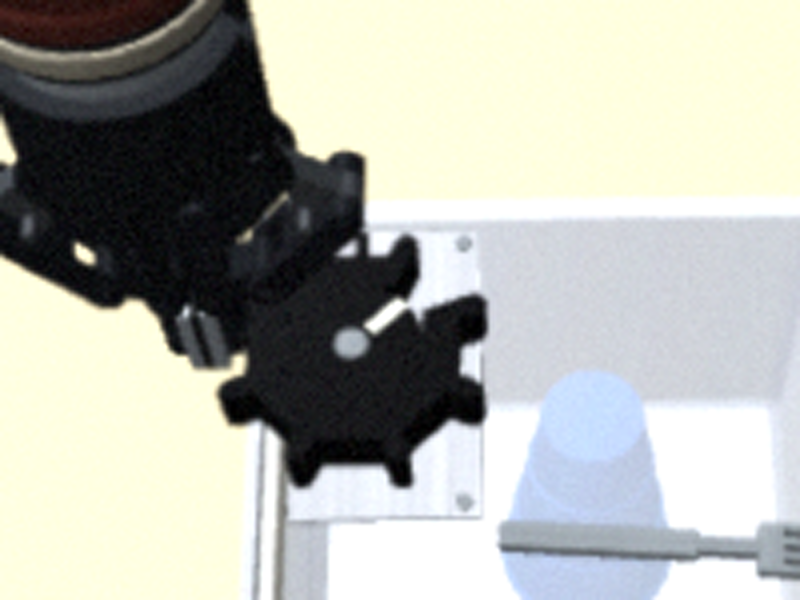

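```bash
python3 -m creep '[[0,0,0,0,-0.01,0,0],[0,0,0,0,-0.01,0,0],[0,0,0,0.02,-0.007,0,0],[0,0,0,0.018,0,0,0],[0,0,0,0,0,0,0]]'; python3 st.py; python3 look.py s15
```

```text
time: 10.5
tool_pos: [0.466, 0.172, 0.1825]
tool_rot: [-0.0, 0.68, 0.733, 0.001]
contact_force: [-0.2, -0.3, -0.3]
gripper_width: -0.0
t 10.5 box mm [-150.6  125.   182.5] F box [-0.18 -0.26 -0.33] T [-0.01 -0.01 -0.01] yaw err 0.24 zaxis [ 0.     0.001 -1.   ] grip -0.0
```

View pics/s15.png

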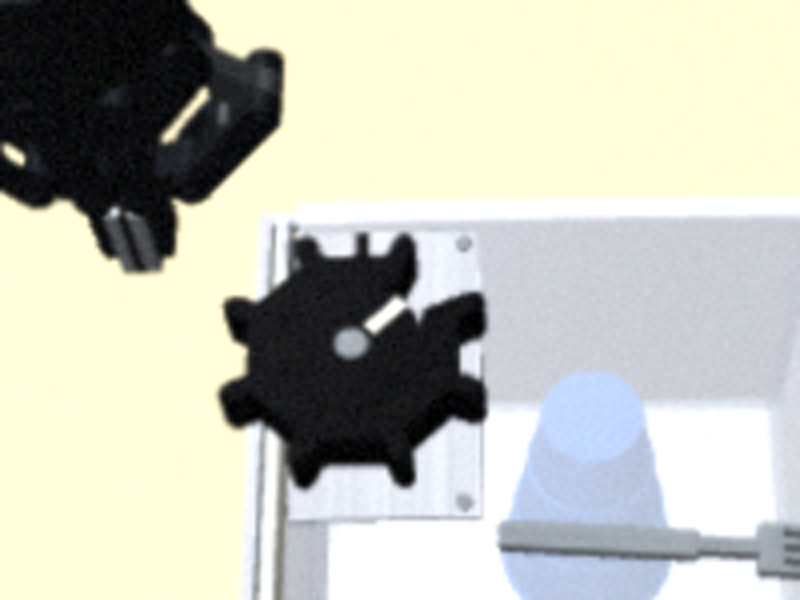

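Two clicks done, the fins sit symmetrically, and the slot is 45° from the mark. Last click, a touch further than the previous sweep.

```bash
python3 -m creep '[[0,0,0,-0.002,0.015,0,0],[0,0,0,-0.002,0.016,0,0],[0,0,0,0,0,0,0],[0,0,0,-0.003,0,0,0],[0,0,0,-0.003,0,0,0],[0,0,0,-0.003,0,0,0],[0,0,0,-0.002,0,0,0],[0,0,0,-0.002,0,0,0],[0,0,0,-0.003,0,0,0],[0,0,0,-0.003,0,0,0],[0,0,0,-0.003,0,0,0],[0,0,0,-0.003,0,0,0],[0,0,0,-0.003,-0.001,0,0],[0,0,0,-0.003,0,0,0],[0,0,0,-0.002,0,0,0],[0,0,0,0,0,0,0]]'; python3 st.py; python3 look.py s16
```

```text
time: 11.88
tool_pos: [0.4997, 0.1342, 0.1825]
tool_rot: [0.001, 0.681, 0.732, -0.001]
contact_force: [-0.8, -4.4, -0.8]
gripper_width: -0.002
t 11.88 box mm [-119.6   84.9  182.5] F box [-1.16 -4.33 -0.76] T [-0.68  0.1  -0.04] yaw err 0.06 zaxis [ 0.    -0.002 -1.   ] grip -0.0
```

View pics/s16.png

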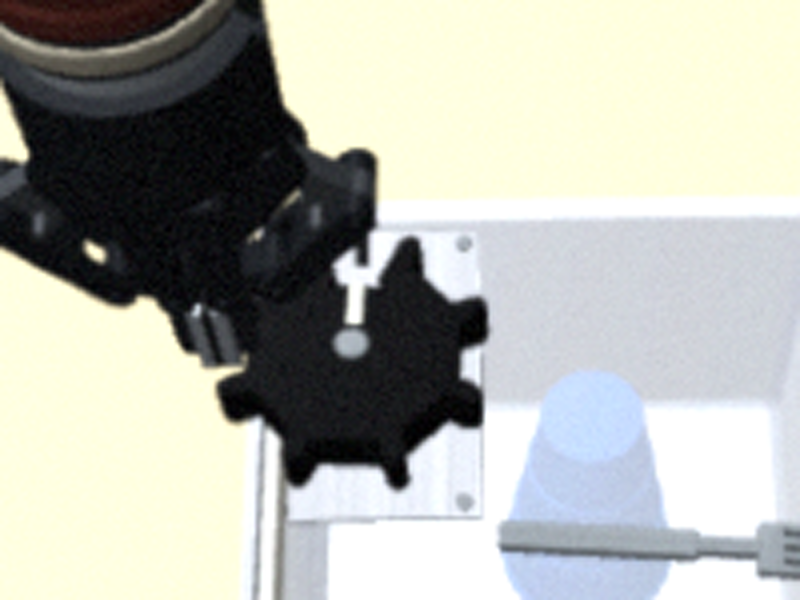

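```bash
python3 -m creep '[[0,0,0,0.0,-0.01,0,0],[0,0,0,0,-0.01,0,0],[0,0,0,0,-0.015,0,0],[0,0,0,0,0,0,0]]'; python3 st.py; python3 look.py s17
```

```text
time: 12.27
tool_pos: [0.4632, 0.1331, 0.1821]
tool_rot: [-0.0, 0.681, 0.733, -0.0]
contact_force: [0.4, 0.6, 0.1]
gripper_width: -0.001
t 12.27 box mm [-156.1   86.3  182.1] F box [0.39 0.53 0.15] T [-0.02 -0.02 -0.  ] yaw err 0.12 zaxis [-0.001  0.    -1.   ] grip -0.0
```

View pics/s17.png

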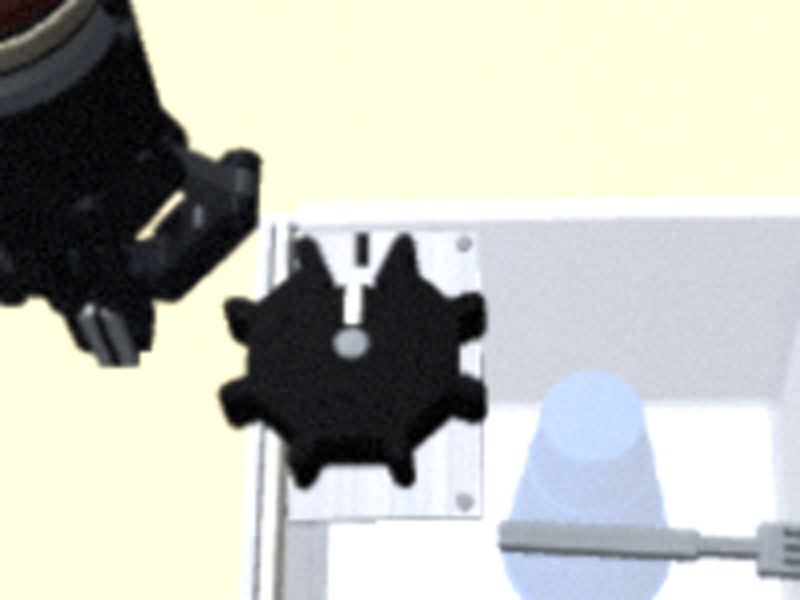

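The white line now points at the mark ((353,300) and (362,250)) and the wheel is settled. Moving to the tab's right side, high and clear.

```bash
python3 -m creep '[[0,0,0,0,-0.01,-0.03,0],[0,0,0,0,0,-0.035,0],[0,0,0,-0.033,0,0,0],[0,0,0,-0.033,0,0,0],[0,0,0,-0.033,0,0,0],[0,0,0,-0.033,0,0,0],[0,0,0,-0.033,0,0,0],[0,0,0,-0.033,0,0,0],[0,0,0,-0.033,0,0,0],[0,0,0,-0.035,0,0,0],[0,0,0,0,0,0.035,0],[0,0,0,0,0,0.035,0],[0,0,0,0,0.021,0,0],[0,0,0,0,0.021,0,0],[0,0,0,0,0,0,0],[0,0,0,0,0,0,0]]'; python3 st.py
python3 - <<'E'
from plant import manip
import cv2
im=manip.grab_frame("scene"); cv2.imwrite("pics/s18.png",cv2.convertScaleAbs(im,alpha=1.5))
E
```

```text
time: 13.65
tool_pos: [0.5168, -0.1303, 0.1772]
tool_rot: [-0.0, 0.681, 0.733, -0.0]
contact_force: [-0.0, 0.0, 0.5]
gripper_width: -0.004
t 13.65 box mm [-121.3 -180.2  177.2] F box [-0.02  0.    0.52] T [-0.04  0.02 -0.01] yaw err 0.14 zaxis [-0.  0. -1.] grip -0.0
```

View pics/s18.png

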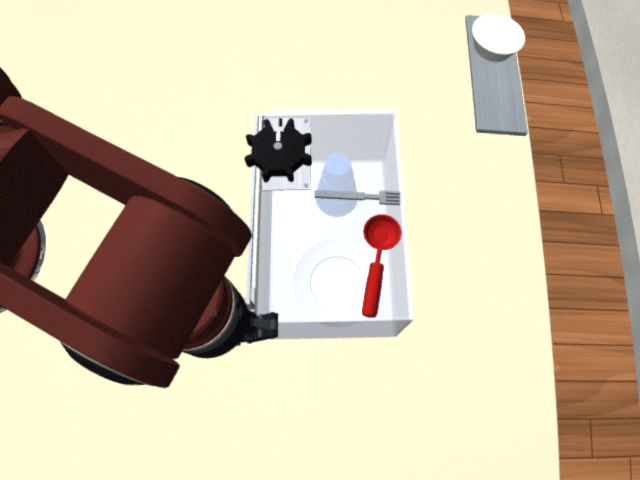

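```bash
python3 -m creep '[[0,0,0,0.01,-0.003,0,0],[0,0,0,0.01,0,0,0],[0,0,0,0.004,0,0,0],[0,0,0,0.004,0,0,0],[0,0,0,0.005,0,0,0],[0,0,0,0.005,0,0,0]]'; python3 st.py; python3 -m creep '[[0,0,0,0.005,0,0,0],[0,0,0,0.005,0,0,0],[0,0,0,0.005,0,0,0]]';python3 st.py
```

```text
time: 14.2
tool_pos: [0.51, -0.092, 0.1776]
tool_rot: [0.0, 0.681, 0.732, -0.0]
contact_force: [-0.3, -0.9, 0.2]
gripper_width: 0.001
t 14.2 box mm [-125.4 -141.5  177.6] F box [-0.38 -0.88  0.15] T [-0.11  0.09  0.01] yaw err 0.11 zaxis [ 0.    -0.001 -1.   ] grip 0.0
time: 14.45
tool_pos: [0.5091, -0.077, 0.1775]
tool_rot: [0.0, 0.681, 0.732, 0.0]
contact_force: [-0.1, -0.9, 0.7]
gripper_width: -0.006
t 14.45 box mm [-125.3 -126.5  177.5] F box [-0.21 -0.87  0.74] T [-0.1  -0.    0.01] yaw err 0.1 zaxis [ 0. -0. -1.] grip -0.01
```

The panel slides at about 0.9 N. Continuing.

```bash
python3 -m creep '[[0,0,0,0.01,0,0,0],[0,0,0,0.01,0,0,0],[0,0,0,0.01,0,0,0],[0,0,0,0.01,0,0,0],[0,0,0,0.01,0,0,0],[0,0,0,0.01,0,0,0],[0,0,0,0.01,0,0,0],[0,0,0,0.01,0,0,0],[0,0,0,0.01,0,0,0],[0,0,0,0.01,0,0,0],[0,0,0,0.01,0,0,0],[0,0,0,0.007,0,0,0],[0,0,0,0.004,0,0,0],[0,0,0,0,0,0,0]]'; python3 st.py
python3 - <<'E'
from plant import manip
import cv2
for n in("scene","top"):
    im=manip.grab_frame(n); cv2.imwrite(f"pics/{n}19.png",cv2.convertScaleAbs(im,alpha=1.5))
E
```

```text
time: 15.62
tool_pos: [0.5, 0.0443, 0.1771]
tool_rot: [-0.0, 0.68, 0.733, 0.0]
contact_force: [-1.1, -0.1, -0.0]
gripper_width: -0.001
t 15.62 box mm [-125.7   -4.9  177.1] F box [-1.06 -0.06 -0.05] T [ 0.   -0.   -0.01] yaw err 0.16 zaxis [-0.     0.001 -1.   ] grip -0.0
```

View pics/scene19.png

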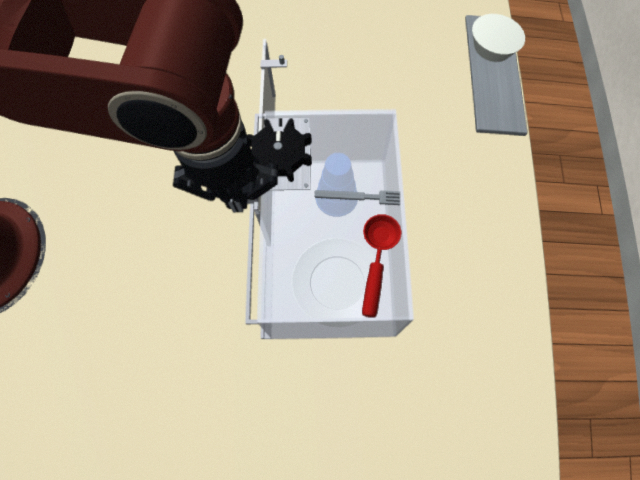

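```bash
for i in 1; do python3 -m creep '[[0,0,0,0.004,0,0,0],[0,0,0,0.004,0,0,0],[0,0,0,0.003,0,0,0]]'>/dev/null; done; python3 st.py; python3 -m creep '[[0,0,0,0.003,0,0,0],[0,0,0,0.002,0,0,0]]' >/dev/null; python3 st.py;python3 -m creep '[[0,0,0,0.002,0,0,0],[0,0,0,0,0,0,0]]' >/dev/null; python3 st.py
```

```text
t 15.97 box mm [-125.7    5.1  177.1] F box [ 0.11 -0.82  0.45] T [-0.19 -0.01  0.02] yaw err 0.07 zaxis [-0. -0. -1.] grip -0.0
t 16.13 box mm [-125.7   10.3  177.1] F box [ 0.17 -1.07 -0.44] T [-0.16 -0.04 -0.01] yaw err 0.1 zaxis [-0. -0. -1.] grip 0.0
t 16.3 box mm [-125.6   12.5  177.3] F box [ 0.21 -1.7  -0.38] T [ 0.03 -0.02  0.05] yaw err 0.12 zaxis [-0.  0. -1.] grip -0.0
```

```bash
python3 -m creep '[[0,0,0,0.002,0,0,0],[0,0,0,0,0,0,0]]' >/dev/null; python3 st.py;python3 -m creep '[[0,0,0,0.002,0,0,0],[0,0,0,0,0,0,0]]' >/dev/null; python3 st.py
```

```text
t 16.47 box mm [-125.6   14.3  177.4] F box [0.06 1.05 0.53] T [ 0.   -0.02  0.  ] yaw err 0.11 zaxis [ 0.  0. -1.] grip -0.0
t 16.63 box mm [-125.6   15.6  177.4] F box [-0.72 -3.22 -0.65] T [-0.48  0.   -0.05] yaw err 0.1 zaxis [ 0.    -0.001 -1.   ] grip 0.0
```

```bash
python3 -m creep '[[0,0,0,0.002,0,0,0],[0,0,0,0,0,0,0]]' >/dev/null; python3 st.py
```

```text
t 16.8 box mm [-125.6   15.7  177.5] F box [ 0.14 -9.99  0.95] T [-1.59  0.04 -0.03] yaw err 0.08 zaxis [ 0.    -0.006 -1.   ] grip 0.0
```

Firm stop: 10 N with no travel, at 15.7 mm against an expected 15 mm or so. Backing away and checking.

```bash
python3 -m creep '[[0,0,0,-0.01,0,0,0],[0,0,0,-0.02,0,0,0],[0,0,0,0,-0.03,0,0],[0,0,0,0,-0.03,-0.03,0],[0,0,0,-0.03,-0.03,-0.03,0],[0,0,0,-0.04,-0.02,0,0],[0,0,0,-0.04,0,0,0],[0,0,0,-0.04,0,0,0],[0,0,0,-0.04,0,0,0],[0,0,0,-0.04,0,0,0],[0,0,0,-0.04,0,0,0],[0,0,0,0,0,0,0],[0,0,0,0,0,0,0]]'; python3 st.py
python3 - <<'E'
from h import *
p=np.load("box.npy")
for n in("scene","top"):
    im=cv2.convertScaleAbs(manip.grab_frame(n),alpha=1.5)
    print(n,proj(n,b2w(p,[(-130,34,195),(-130,26,195),(-75,80,188),(-75,114,188),(-75,137,167)])).round(1).tolist())
    cv2.imwrite(f"pics/{n}20.png",im)
    if n=="scene": cv2.imwrite("pics/s20z.png",cv2.resize(im[30:230,200:420],None,fx=3,fy=3,interpolation=cv2.INTER_CUBIC))
E
```

```text
time: 17.88
tool_pos: [0.4176, -0.2324, 0.2306]
tool_rot: [-0.001, 0.682, 0.731, 0.001]
contact_force: [-0.0, 1.2, 0.8]
gripper_width: 0.003
t 17.88 box mm [-227.6 -275.   230.6] F box [0.03 1.16 0.82] T [-0.01  0.03  0.02] yaw err -0.11 zaxis [ 0.     0.002 -1.   ] grip 0.0
scene [[235.0, 173.3], [234.7, 178.6], [277.3, 145.6], [278.0, 125.0], [279.8, 120.0]]
top [[285.5, 321.5], [291.2, 321.1], [251.5, 285.3], [227.9, 287.0], [215.3, 289.4]]
```

View pics/s20z.png

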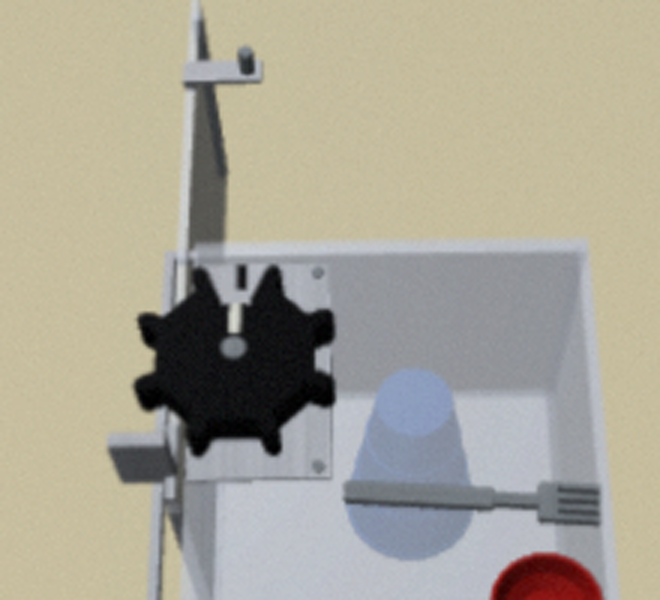

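View pics/top20.png

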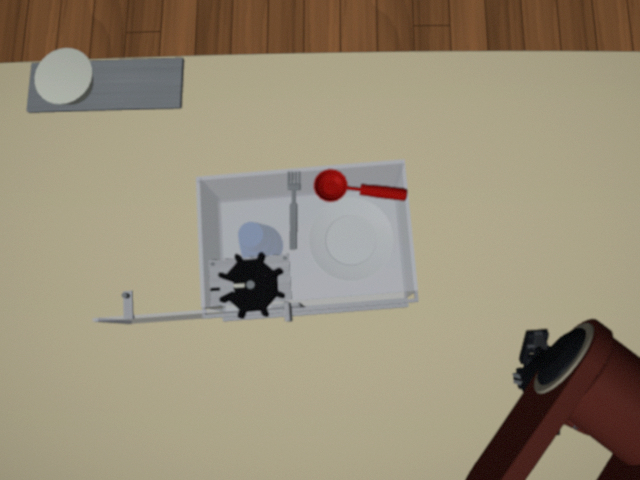

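The line is on the mark, and the cups, plate, spoon and fork are unmoved. I'll check the panel travel more precisely by comparing the tab before and after.

Run:
```python
from h import *
a=cv2.convertScaleAbs(cv2.imread("pics/top0.png"),alpha=1.5)[285:325,385:425]; b=cv2.imread("pics/top20.png")[290:330,270:310]
c=cv2.convertScaleAbs(cv2.imread("pics/scene0.png"),alpha=1.5)[285:325,222:262]; d=cv2.imread("pics/scene20.png")[160:200,222:262]
f=lambda m:cv2.resize(m,(290,290),interpolation=cv2.INTER_CUBIC)
cv2.imwrite("pics/cmp.png",np.vstack([np.hstack([f(a),f(b)]),np.hstack([f(c),f(d)])]))
```

```text
(no output)
```

View pics/cmp.png

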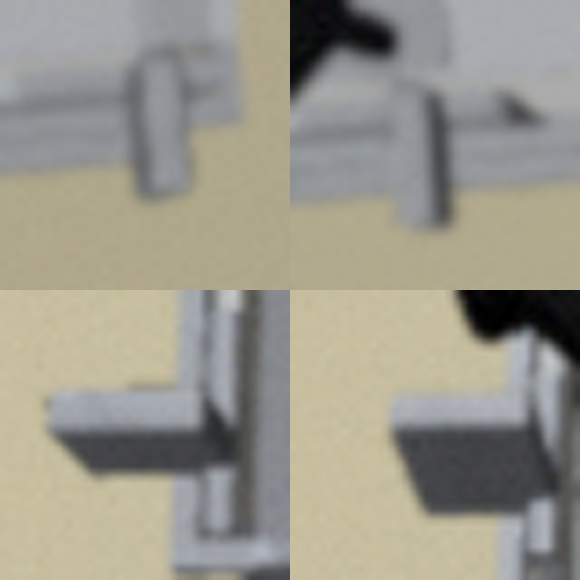

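Run:
```python
from h import *
def bp(n,uv,z):
    K,d,Rw,t=cam(n); r=cv2.undistortPoints(np.array([[uv]],float),K,d)[0,0]; v=Rw@np.r_[r,1]; return t+v*(z-t[2])/v[2]
for n,a,b in (("top",(408.4,310.7),(286.7,320.6)),("scene",(228.9,299.5),(236.1,174.5)),("scene",(228.9,304.0),(236.4,178.9))):
    d=bp(n,b,.195)-bp(n,a,.195); print(n,np.linalg.norm(d))
```

```text
top 0.1702309666359496
scene 0.16980347693338366
scene 0.16871895620726268
```

Travel measures 169 to 170 mm, so the panel is fully open. Handing in.

```bash
python3 -c "
from plant import manip
print(manip.job_done())"
```

```text
the job is handed in; nothing more can be done
None
```

The box is open and the job is handed in at about 18 s.

**Latch wheel:** I flicked it three clicks anticlockwise with the closed fingertips. The last pictures show the white line and slot on the mark, with the fins in their normal click positions and no click overrun. They were taken after the panel was opened.

**Panel:** I pushed the tab left without gripping. The panel slid at about 1 N and then came up against its stop at 10 N. Before-and-after pictures give 169–170 mm of travel from both cameras, against 170 mm for fully open.

**Dishes and cutlery:** In the pictures the cups, plate, spoon and fork are where they started, and the gripper is well clear of the box.

**What didn't go cleanly:**
- **First contact:** it rode on a fin's round end at about 5 N, so I backed off and re-seated the finger higher and deeper.
- **Next try on that fin:** it also reached about 5.5 N before the wheel turned freely.
- **Second click:** the wheel paused just past its hump and needed a second nudge to drop in.
- **Following fin:** it pressed on the finger with about 3–4 N after the second and third clicks, until I withdrew.

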